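# Hang the canister shelf on the slotted rack

## Task

Put up the loose steel shelf on the slotted rack: pass its two claws through the free upper pair of slots, hook them over the slots' lower edges and press the shelf straight down until both spring catches snap and it sits fully home and level. Then stand the lidded metal canister upright on the shelf's tray and let go. Do not tip the canister over on the way, and leave the bottles, timer and tape dispenser where they stand.

Things in the scene. Friction and masses are not known exactly. Their poses are not given: they have to be found in the camera images.
- rack: Fixed steel rack: base plate 120 x 250 x 12 mm, two uprights 30 mm wide, 35 deep, 215 high, centres 140 mm apart, 112 mm clear between them. Origin: on the counter midway between the uprights, in the plane of their front faces. x points from the front into the rack (shelf is pushed along +x), y to the left upright, z up. The lower slots carry a fixed shelf with a carton, top 87 mm, 70 mm deep.
- home (a point): Where the shelf origin is when the shelf is fully home: (-1.5, 0, 117) mm in the rack's frame, axes as the rack's. Two pads at the shelf's back then bear on the uprights' fronts. Nothing is in the way in front of or above it.
- slot_left (a point): Middle of the lower edge of the free upper slot in the left (+y) upright, on its front face, 165 mm above the counter; axes as the rack's. Slot 13 mm wide, 34 mm tall, through a 5 mm wall; hollow behind, open at the back.
- slot_right (a point): The same in the right (-y) upright. Behind each upper slot is a spring roller catch: a hooked shelf merely let go rests on the rollers 11 to 13 mm too high, leaning forward. About 15 N downwards in all pushes them back; they snap over the claws' toes 6 mm above home, then draw the shelf down and hold it.
- shelf: Loose folded-steel shelf, about 0.35 kg, standing on its tray on the counter, the way up it hangs. Origin: middle of the back plate's rear face, at the underside. x out of the back (to the rack when hung), y left, z up. Tray x -115 to -8, y +-85, floor 4 thick, lips 12 high on front and ends. Back plate x -8 to 0, y +-85, 60 high, gripping ear at its middle to 82 high. All mm.
- claw_left (a point): Middle of the left claw's tang underside at the back plate's rear face: (0, 70, 48) mm in the shelf's frame; it comes to sit on the slot's lower edge. Claw 7 mm wide, 17 mm long, z 34 to 58 mm: a 10 mm high tang, and behind a 6.5 mm gap a hook down to z = 34 with a round toe. It passes the slot with the shelf 15 to 23 mm above home (19 is the middle), then goes down.
- claw_right (a point): The same for the right claw: (0, -70, 48) mm in the shelf's frame.
- shelf_ear (a point): Middle of the shelf's gripping ear: (-5, 0, 68) mm in the shelf's frame, 14 mm below the ear's top. The ear is 60 mm wide (y) and 10 mm thick (x): pinch it across its thickness, along the shelf's x. Axes as the shelf's.
- tray_mid (a point): Middle of the tray's upper surface: (-62, 0, 4) mm in the shelf's frame. The clear floor is 103 mm deep (x) and 162 mm wide (y).
- canister: Loose round metal canister, 53 mm diameter, flat rim at 78 mm, with a small knob on the lid to 92 mm, about 0.2 kg. Origin: centre of its underside; z up along its axis.
- bottle_a: Bystander: small amber glass bottle, 38 mm diameter, 85 mm tall. Origin at its underside.
- bottle_b: Bystander: amber glass bottle, 46 mm diameter, 105 mm tall. Origin at its underside.
- timer: Bystander: black digital timer, 28 x 100 x 65 mm (x, y, z). Origin at its underside.
- dispenser: Bystander: tape dispenser, 100 x 32 mm, 55 mm tall. Origin at its underside.
There are look-alikes about, which are no part of the job. Leave any red look-alike of the shelf alone.

How it is judged:
By the outcome, as a careful person would: the job done as asked, in the order asked, and still so for the second after the job is handed in, with the robot touching nothing.
It also fails if it takes over 58 s, if anything falls off the work surface, if the arm or the gripper's body presses on something with over 40 N, if the wrist force passes 120 N, or if a joint passes its speed limit or range.

## Robot

A 6-joint arm with a two-finger parallel gripper is mounted at the origin on the work surface. World frame = base frame: x ahead of the robot, y to its left, z up, the work surface at z = 0. Lengths are in m, angles in rad, forces in N, time in s.
With the tool pointing down it reaches from about 0.275 to 0.825 m from the base axis. Payload 4.9 kg.
Tool frame: the origin (TCP) lies midway between the tips of the shut fingers; the grasp point (between the pads) lies 19 mm behind it (bot.grip_depth is the distance from the TCP to the grasp point, in m); z points along the fingers, y is the line along which they close (so a half turn about z gives the same grasp; the last joint's range is limited). The gripper opens to 85 mm and grips with 20 to 120 N. Pads are 22 mm wide; open, the fingers measure 114 mm over their backs; the gripper's body (76 mm by 85 mm) begins 54 mm behind the grasp point. The pads swing forward as they close: fully open they stand 13 mm farther back than shut.
Start: joints at [-1.482, 0.326, -0.193, 1.052, 0, 1.437], TCP at [0.122, -0.536, 0.231] pointing down, gripper open.
Joint ranges: [-2.65, 2.65], [-0.97, 1.79], [-1.3, 1.35], [-1.93, 2.1], [-1.47, 1.37], [-3.14, 3.14]. Speed limits (rad/s): [2.57, 2.57, 3.14, 3.14, 3.14, 3.14].

## Interface

Orientations are given as a unit quaternion [w, x, y, z].
In Python, from cell import bot gives the robot as it stands. Calls block until the motion is done:
- bot.move_pose(position, orientation): joint-space move of the TCP to a pose.
- bot.move_linear(position, speed=0.15, rotation=None, until_force=None): straight line of the TCP; rotation=None keeps the orientation; speed is the mean speed in m/s. With until_force (N) it stops when the force on the tool has changed by that much, and returns True; else False.
- bot.goto_joints(angles): joint-space move.
- bot.set_gripper(opening, grasp_force=None): opening from 0.0 (shut) to 1.0 (fully open); grasp_force is the grip in N (None keeps the last); returns when the fingers have stopped.
- bot.wait(seconds).
- bot.solve_ik(position, orientation): joint angles nearest the present ones, or None.
- bot.camera(name): name is "scene" or "top" or "wrist"; returns the picture (400x640x3 uint8, red, green, blue); there is no depth.
- bot.calibration(name): a dict with "mtx" (3x3 intrinsics, pixels), "k1" (the pictures are not rectified: a ray, as slopes to the right and down, at radius r is drawn at 1 + k1 r^2 times it, then the intrinsics apply), "extrinsics" (4x4, takes a point from world to camera coordinates); the wrist camera has in their place "hand_eye" (4x4, takes a point from camera to tool coordinates, whose origin is the TCP and whose axes are the flange's). Camera axes: x right, y down, z forward; pixel columns grow to the right and rows downward; lengths in m; the calibration is good to about 2 mm. A picture is of the moment at which its call begins: read the wrist's pose just before it. calibration takes no time and is no camera call.
A pose or a line that the arm cannot do raises bot.PlanningError and nothing moves.
- bot.close_job(): hands the job in; it is judged then, once.
Trained networks look in the newest picture that a camera, given by its name, has taken for a name from the list of things; names that differ only in an ending like _2 or _b are one class to them, and where a whole thing is asked for, a point or a joint stands for the part that bears it (a point fixed in the world has none). Each returns a list of dicts, best first, with "confidence" (0 to 1); they miss things now and then, are a little off and sometimes report something else, mostly with a low value. They report only what shows in the picture. A call takes as long as a camera call. They do not tell look-alikes from the thing itself.
- bot.search_frame(camera, thing): "bbox" ([left, top, width, height] in pixels, round what is visible of it).
Readings, each from a call of its own:
- bot.read_clock(): time.
- bot.read_joint_positions(): joint angles.
- bot.read_joint_vel(): joint speeds.
- bot.read_joint_efforts(): joint torques, N m.
- bot.read_position(): TCP position.
- bot.read_tool_rot(): TCP orientation.
- bot.read_ft_force(): force on the tool from outside, world axes, zero at the start.
- bot.read_moment(): the same for the moment, N m.
- bot.read_gripper_width(): opening from 0.0 (shut) to 1.0 (fully open).
- bot.read_finger_force(): force on a finger pad.
Only numpy, scipy, OpenCV 4.12 (cv2) and the standard library are available. Lean on these libraries where they do the work, as an engineer would, in place of code of your own. Each camera call takes 0.05 s, during which the arm holds its last target. There are 200 camera calls.

## Working session

There is one attempt and no reset: what is moved stays moved. The work goes in short steps, each a Python script; the robot and the scene stay as the last script left them, time stands still between calls to the robot, and variables do not carry over. Pictures are saved under pics/ and viewed, at most 10 in all, crops included, and the job is handed in when it is done.

```bash
mkdir -p pics; ls; cat > h.py <<'E'
import numpy as np, cv2
from cell import bot
from scipy.spatial.transform import Rotation as R
def save(n,f,im=None):
    im=bot.camera(n) if im is None else im
    cv2.imwrite('pics/'+f,cv2.cvtColor(im,cv2.COLOR_RGB2BGR)); return im
def ext(n):
    c=bot.calibration(n)
    return c['mtx'],c['k1'],np.array(c['extrinsics']) if 'extrinsics' in c else None
def proj(n,P,E=None):
    K,k1,E0=ext(n); E=E0 if E is None else E
    P=np.atleast_2d(P); c=P@E[:3,:3].T+E[:3,3]; s=c[:,:2]/c[:,2:]
    s=s*(1+k1*(s**2).sum(1,keepdims=True)); K=np.array(K)
    return s@K[:2,:2].T+K[:2,2]
def ray(n,uv,E=None):
    K,k1,E0=ext(n); E=E0 if E is None else E; K=np.array(K)
    d=np.linalg.solve(K,[uv[0],uv[1],1])[:2]; s=d.copy()
    for _ in range(20): s=d/(1+k1*(s@s))
    return -E[:3,:3].T@E[:3,3], E[:3,:3].T@np.array([s[0],s[1],1])
def onz(n,uv,z,E=None):
    o,d=ray(n,uv,E); return o+d*(z-o[2])/d[2]
def wristE():
    p=bot.read_position(); q=np.array(bot.read_tool_rot()); T=np.eye(4)
    T[:3,:3]=R.from_quat(q[[1,2,3,0]]).as_matrix(); T[:3,3]=p
    return np.linalg.inv(T@np.array(bot.calibration('wrist')['hand_eye']))
E
python3 - <<'E'
from h import *
for n in('top','scene'):
    save(n,n+'0.png')
    for t in('rack','shelf','canister','bottle_a','timer','dispenser'):
        for d in bot.search_frame(n,t): print(n,t,np.round(d['bbox']),round(d['confidence'],2))
    K,k,E=ext(n); print(np.round(K,1).tolist(),k,np.round(-E[:3,:3].T@E[:3,3],3))
print(bot.read_tool_rot(),bot.read_clock())
E
```

```text
pics
top rack [276.  92. 101.  76.] 0.68
top shelf [184. 215.  69.  56.] 0.86
top shelf [185. 296.  73.  68.] 0.83
top canister [445. 209.  27.  22.] 0.57
top bottle_a [197. 143.  17.  17.] 0.73
top bottle_a [435. 140.  22.  22.] 0.7
top timer [200. 106.  48.  20.] 0.7
top dispenser [337. 194.  16.  37.] 0.79
[[516.5, 0.0, 325.5], [0.0, 516.5, 204.1], [0.0, 0.0, 1.0]] -0.08496516553534866 [0.395 0.031 1.363]
scene rack [402. 235.  79.  67.] 0.59
scene rack [227. 222. 104. 131.] 0.57
scene shelf [402. 234.  79.  67.] 0.74
scene canister [227. 160.  21.  33.] 0.63
scene bottle_a [195. 199.  19.  37.] 0.9
scene bottle_a [400. 332.  19.  25.] 0.82
scene bottle_a [349. 344.  48.  48.] 0.74
scene bottle_a [296. 212.  31.  34.] 0.2
scene timer [350. 345.  48.  45.] 0.97
scene dispenser [296. 215.  33.  30.] 0.87
[[402.0, 0.0, 323.5], [0.0, 402.0, 205.1], [0.0, 0.0, 1.0]] -0.05763477575291999 [1.025 0.384 0.875]
[ 2.33264461e-05  9.93804349e-01  1.11143667e-01 -1.06253919e-05] 0.7
```

```bash
python3 - <<'E'
import cv2
a=cv2.imread('pics/top0.png')[70:380,150:490]
cv2.imwrite('pics/top0c.png',cv2.resize(a,None,fx=1.9,fy=1.9,interpolation=cv2.INTER_CUBIC))
E
```

```text
(no output)
```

View pics/top0c.png

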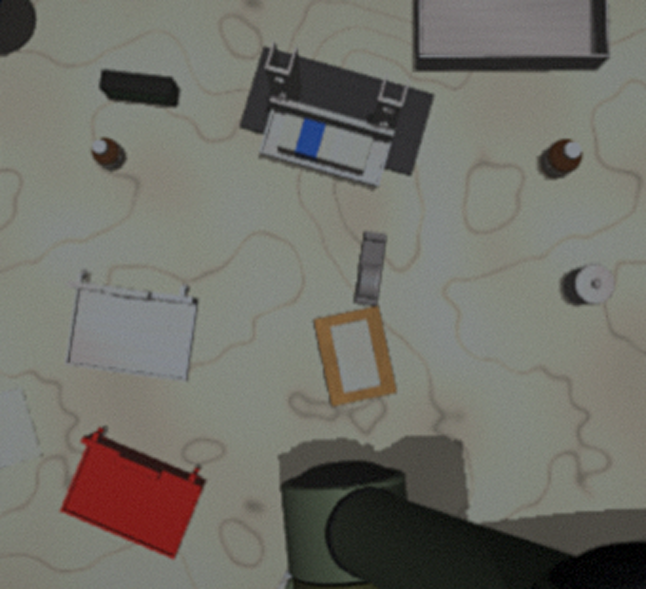

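View pics/scene0.png

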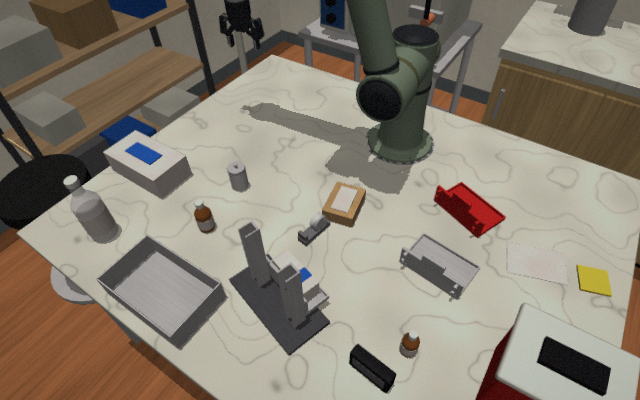

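The top view shows the grey shelf at about pixel (220,245), the rack between (276,92) and (377,168), the canister at (460,220), and the red look-alike at (220,330). In both grey shelf and rack the +x side faces up in the image.

```bash
cat >> h.py <<'E'
def down(psi,flip=False):
    "tool down, tool y along heading psi"
    if flip: psi+=np.pi
    m=np.array([[-np.sin(psi),np.cos(psi),0],[np.cos(psi),np.sin(psi),0],[0,0,-1.]])
    q=R.from_matrix(m).as_quat(); return [float(q[3]),*map(float,q[:3])]
E
python3 - <<'E'
from h import *
print(np.round(bot.calibration('wrist')['hand_eye'],3).tolist(),np.round(bot.calibration('wrist')['mtx'],1).tolist())
c=lambda x,y:(x/1.9+150,y/1.9+70)
a,b=onz('top',c(198,300),.06),onz('top',c(77,287),.06); print('shelf',(a+b)/2,np.arctan2(-(b-a)[0],(b-a)[1]))
a,b=onz('top',c(387,103),.215),onz('top',c(276,70),.215); print('rack',(a+b)/2,np.arctan2(-(b-a)[0],(b-a)[1]))
can=onz('top',c(592,284),.085);print('can',can)
for nm,p,psi in(('shelf',(.33,.3,.25),-.12),('rack',(.6,.1,.18),-.3),('rackhi',(.5,.1,.36),-.3),('can',(*can[:2],.1),-.3+np.pi/2)):
  for f in(0,1):
    q=bot.solve_ik(p,down(psi,f)); print(nm,f,None if q is None else np.round(q,2))
E
```

```text
[[-0.001, -0.954, -0.3, 0.077], [1.0, -0.001, -0.0, 0.001], [-0.0, -0.3, 0.954, -0.142], [0.0, 0.0, 0.0, 1.0]] [[347.1, 0.0, 319.2], [0.0, 347.1, 203.7], [0.0, 0.0, 1.0]]
shelf [0.44390688 0.28935974 0.06      ] -0.1145841173932738
rack [0.68249379 0.02861715 0.215     ] -0.30411991960424045
can [ 0.44950866 -0.31076952  0.085     ]
shelf 0 [ 0.57  0.12 -0.41  1.04  0.    2.26]
shelf 1 [ 0.57  0.12 -0.41  1.04  0.   -0.88]
rack 0 [ 0.04  0.47 -0.11  0.99  0.    1.91]
rack 1 [ 0.04  0.47 -0.11  0.99  0.   -1.23]
rackhi 0 [ 0.05  0.2  -0.04  1.33  0.    1.92]
rackhi 1 [ 0.05  0.2  -0.04  1.33  0.   -1.22]
can 0 [-0.74  0.44 -0.38  0.74  0.   -0.44]
can 1 [-0.74  0.44 -0.38  0.74  0.    2.7 ]
```

```bash
python3 - <<'E'
from h import *
bot.move_pose([.60,.03,.36],down(-.30)); bot.wait(.2)
E=wristE(); save('wrist','w_rack.png'); np.save('E_rack',E)
bot.move_pose([.42,.27,.24],down(-.115)); bot.wait(.2)
E=wristE(); save('wrist','w_shelf.png'); np.save('E_shelf',E)
for d in bot.search_frame('wrist','shelf'): print(d)
print(bot.read_clock())
a=np.vstack([cv2.imread('pics/w_rack.png'),cv2.imread('pics/w_shelf.png')])
E
```

```text
{'bbox': [232.7, 45.7, 138.2, 183.1], 'confidence': 0.96}
{'bbox': [44.5, 72.4, 114.5, 191.7], 'confidence': 0.89}
5.1333
```

View pics/w_rack.png

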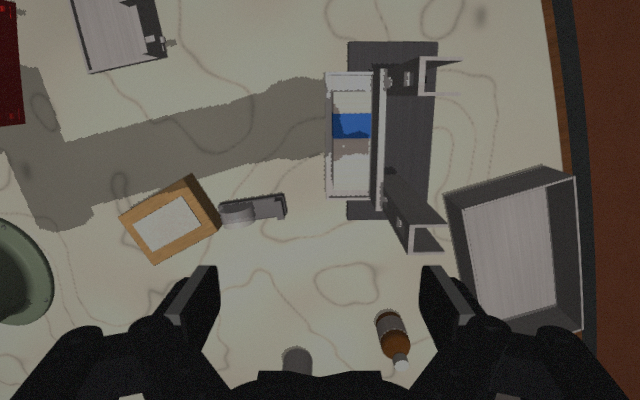

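View pics/w_shelf.png

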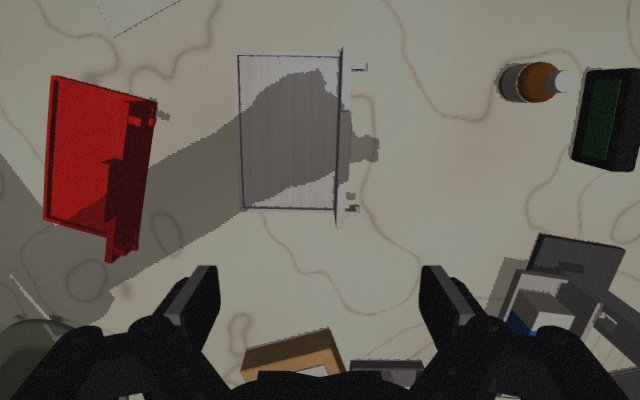

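The rack view shows the upright tops at about (440,78) and (428,240) and the base plate between u=347 and u=438. The shelf view shows the grey shelf with its tray from u=238 to 340, v=53 to 210, its claws at (360,67) and (352,208), and its ear around (345,135).

```bash
python3 - <<'E'
import cv2,numpy as np
def g(a,s=1.8):
    a=cv2.resize(a,None,fx=3.4,fy=2.55,interpolation=cv2.INTER_CUBIC)
    return cv2.convertScaleAbs(a,alpha=s)
a=cv2.imread('pics/w_rack.png')[30:265,340:470]; b=cv2.imread('pics/w_shelf.png')[35:235,230:380]
a=cv2.convertScaleAbs(cv2.resize(a,None,fx=2.5,fy=2.5,interpolation=cv2.INTER_CUBIC),alpha=1.6)
b=cv2.convertScaleAbs(cv2.resize(b,None,fx=2.9,fy=2.9,interpolation=cv2.INTER_CUBIC),alpha=1.4)
c=np.zeros((590,770,3),np.uint8); c[:a.shape[0],:a.shape[1]]=a; c[:b.shape[0],330:330+b.shape[1]]=b
cv2.imwrite('pics/zoom.png',c)
E
```

```text
(no output)
```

View pics/zoom.png

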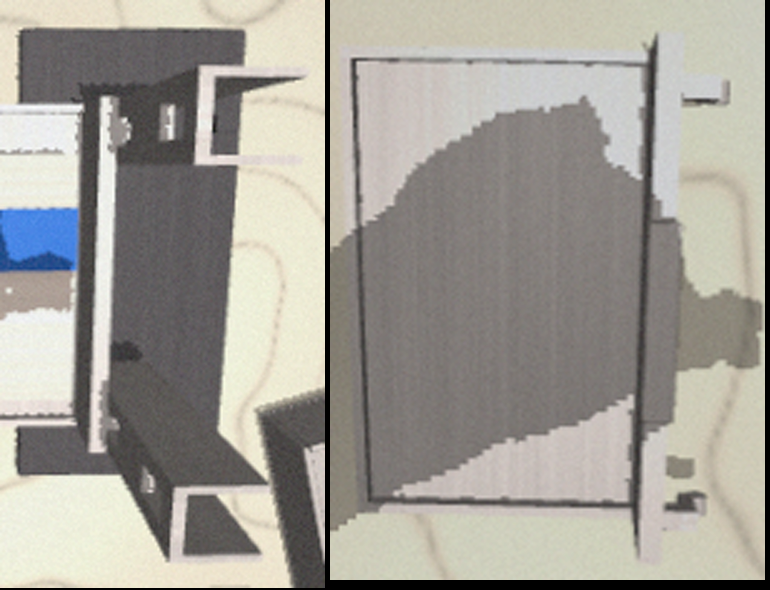

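```bash
cat > fit.py <<'E'
from h import *
from scipy.optimize import least_squares
def fit(E,px,P,x0,extra=False):
    P=np.array(P,float)/1000; px=np.array(px)
    def w(t):
        Q=P.copy()
        if extra: Q[8:,0]+=t[3]
        c,s=np.cos(t[2]),np.sin(t[2])
        Q=np.c_[t[0]+c*Q[:,0]-s*Q[:,1],t[1]+s*Q[:,0]+c*Q[:,1],Q[:,2]]
        return (proj('wrist',Q,E)-px)
    r=least_squares(lambda t:w(t).ravel(),x0,loss='soft_l1',x_scale=.01)
    return r.x,w(r.x)
if __name__=='__main__':
    z=np.array([(199,67),(196,163),(174,487),(169,558),(308,72),(303,159),(267,487),(260,555),(20,29),(244,31),(20,475)])/2.5+[340,30]
    P=[(0,85,215),(0,55,215),(0,-55,215),(0,-85,215),(35,85,215),(35,55,215),(35,-55,215),(35,-85,215),(0,125,12),(120,125,12),(0,-125,12)]
    x,r=fit(np.load('E_rack.npy'),z,P,[.68,.03,-.3,-.03],True); print('rack',x.round(4),r.round(1).tolist()); np.save('rack',x[:3])
    z=(np.array([(682,33),(657,33),(660,562),(638,560),(350,50),(358,512),(682,220),(673,423)])-[330,0])/2.9+[230,35]
    P=[(0,85,60),(-8,85,60),(0,-85,60),(-8,-85,60),(-115,85,12),(-115,-85,12),(0,30,82),(0,-30,82)]
    x,r=fit(np.load('E_shelf.npy'),z,P,[.44,.29,-.11]); print('shelf',x.round(4),r.round(1).tolist()); np.save('shelf',x)
E
python3 fit.py
```

```text
rack [ 0.6828  0.0262 -0.2884 -0.0402] [[0.1, -0.6], [-0.8, 0.6], [-0.2, -0.1], [-0.4, 2.1], [0.4, -2.2], [-0.8, 2.3], [1.4, -0.7], [0.8, 2.6], [0.0, -0.7], [1.0, -1.4], [-1.4, 0.4]]
shelf [ 0.452   0.2991 -0.1373] [[0.5, -0.5], [-0.1, -0.7], [0.4, 0.6], [-0.0, 1.1], [-4.3, -1.5], [0.0, 0.2], [0.1, 0.9], [0.1, 0.1]]
```

```bash
cat >> h.py <<'E'
def wpt(f,p):
    "mm point in planar frame f=(x,y,yaw) -> world m"
    c,s=np.cos(f[2]),np.sin(f[2]); p=np.array(p)/1000
    return np.array([f[0]+c*p[0]-s*p[1],f[1]+s*p[0]+c*p[1],p[2]])
E
python3 - <<'E'
from h import *
S=np.load('shelf.npy'); Rk=np.load('rack.npy'); gd=bot.grip_depth
g=wpt(S,(-5,0,68)); g[2]-=gd
up=g.copy(); up[2]=.15
bot.move_pose(up,down(S[2])); bot.move_linear(g,.12); 
bot.set_gripper(0,100); bot.wait(.1)
print('w',bot.read_gripper_width(),bot.read_finger_force())
bot.move_linear([g[0],g[1],.049+.17],.2)
print('F',np.round(bot.read_ft_force(),2),np.round(bot.read_moment(),2),bot.read_gripper_width())
pre=wpt(Rk,(-60-5,0,117+19+68+15)); pre[2]-=gd
bot.move_pose(pre,down(Rk[2])); bot.wait(.3)
E=wristE(); np.save('E_pre',E); save('wrist','w_pre.png')
print(np.round(bot.read_joint_positions(),2),bot.read_clock(),bot.read_gripper_width())
a=cv2.imread('pics/w_pre.png')[0:300,150:550]
cv2.imwrite('pics/w_prez.png',cv2.convertScaleAbs(cv2.resize(a,None,fx=2,fy=2,interpolation=cv2.INTER_CUBIC),alpha=1.5))
E
```

```text
w 0.099298694606617 98.6511888820678
F [ 0.68 -0.01 -3.89] [-0.04 -0.12  0.01] 0.10257546207797653
[-0.05  0.48 -0.04  1.05  0.    1.81] 9.9167 0.10039080702566194
```

View pics/w_prez.png

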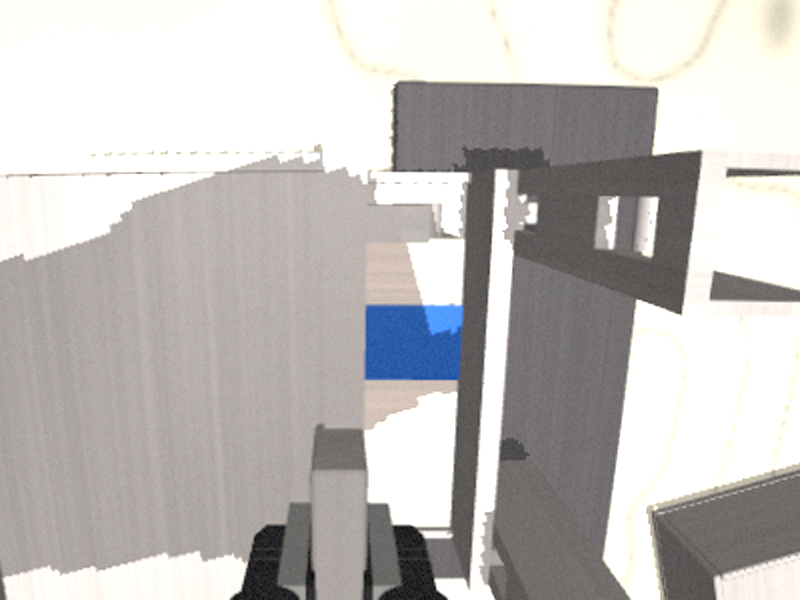

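```bash
python3 - <<'E'
from h import *
from fit import fit
E=np.load('E_pre.npy'); Rk=np.load('rack.npy'); S=wpt(Rk,(-60,0,0)); S=[S[0],S[1],Rk[2]]
q=lambda f,P:((proj('wrist',np.array([wpt(f,p) for p in P]),E)-[150,0])*2).round(0).tolist()
h=151
print('claw top', q(S,[(0,73.5,h+58),(0,66.5,h+58),(17,73.5,h+58),(17,66.5,h+58)]))
print('plate', q(S,[(0,85,h+60),(-8,85,h+60),(0,30,h+82),(-10,30,h+82)]))
print('slot', q(Rk,[(0,76.5,165),(0,63.5,165),(0,76.5,199),(0,63.5,199)]))
print('upr', q(Rk,[(0,85,215),(0,55,215),(5,79,215)]))
im=cv2.imread('pics/w_pre.png')[60:150,300:490]
cv2.imwrite('pics/z2.png',cv2.resize(im,None,fx=4.2,fy=4.2,interpolation=cv2.INTER_CUBIC))
E
```

```text
claw top [[364.0, 212.0], [364.0, 250.0], [455.0, 212.0], [453.0, 250.0]]
plate [[365.0, 146.0], [321.0, 146.0], [366.0, 478.0], [308.0, 478.0]]
slot [[599.0, 197.0], [594.0, 249.0], [658.0, 199.0], [651.0, 263.0]]
upr [[702.0, 151.0], [681.0, 317.0], [724.0, 187.0]]
```

View pics/z2.png

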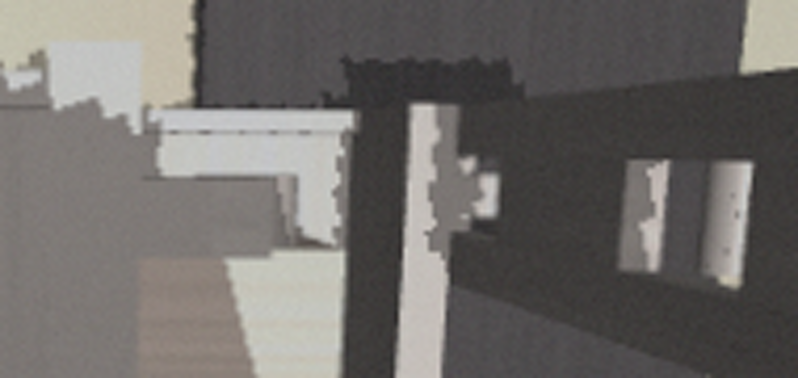

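The slots sit where the fit predicts. The left claw is about 1.4 mm too far toward +y, so I'm correcting for that and inserting.

```bash
cat > ins.py <<'E'
from h import *
Rk=np.load('rack.npy'); DY=-1.4
def tgt(x,z): 
    p=wpt(Rk,(x-5,DY,117+z+68)); p[2]-=bot.grip_depth; return p
def rel():
    p=np.array(bot.read_position()); d=p[:2]-Rk[:2]; c,s=np.cos(Rk[2]),np.sin(Rk[2])
    return np.round([ (c*d[0]+s*d[1])*1000+5,(-s*d[0]+c*d[1])*1000-DY,(p[2]+bot.grip_depth)*1000-185],2)
def F():
    f=np.array(bot.read_ft_force()); c,s=np.cos(Rk[2]),np.sin(Rk[2]); return np.round([c*f[0]+s*f[1],-s*f[0]+c*f[1],f[2]],1)
E
python3 - <<'E'
from ins import *
bot.move_linear(tgt(-40,19),.1); print(rel(),F())
hit=bot.move_linear(tgt(-6,19),.08,until_force=8); print(hit,rel(),F())
if not hit:
    hit=bot.move_linear(tgt(1.5,19),.02,until_force=8); print(hit,rel(),F(),bot.read_moment())
print(bot.read_clock())
E
```

```text
[-40.21  -0.26  18.15] [-0.5 -1.  -3.8]
False [-6.45 -0.03 18.9 ] [-0.6 -0.4 -3.5]
True [-2.32 -0.08 17.93] [-0.1 -0.1 -3.2] [-0.02942708 -0.11117465  0.03468383]
11.2417
```

```bash
python3 - <<'E'
from ins import *
bot.move_linear(tgt(-1.2,18.5),.02); print(rel(),F())
for z in (12,8,4,1,-1.5):
    h=bot.move_linear(tgt(-1.2,z),.03,until_force=45); print(z,h,rel(),F(),np.round(bot.read_moment(),2))
    if h: break
print(bot.read_clock(),bot.read_gripper_width())
E
```

```text
[-1.7  -0.03 18.12] [-1.2 -0.5 -2.2]
12 False [-2.71  0.18 12.45] [-8.4 -0.4  5.2] [0.35 1.49 0.03]
8 False [-2.08  0.2   9.  ] [-7.3 -1.   5.6] [0.27 1.33 0.07]
4 False [-2.03  0.19  3.47] [-3.9  0.1 -1.7] [0.34 0.86 0.03]
1 False [-1.97  0.14  0.24] [-4.8  0.7 -3.1] [ 0.47  0.96 -0.03]
-1.5 False [-1.93  0.14  0.15] [-9.7 -0.4  8.6] [0.54 2.02 0.03]
12.9333 0.10239458715891218
```

```bash
python3 - <<'E'
from ins import *
h=bot.move_linear(tgt(-1.5,-4),.03,until_force=35); print(h,rel(),F())
bot.move_linear(tgt(-1.9,0),.03); print(rel(),F())
bot.set_gripper(.5); bot.move_linear(tgt(-1.9,60),.2); 
# view from above/front of shelf
v=wpt(Rk,(-45,-40,330)); bot.move_pose(v,down(Rk[2])); bot.wait(.2)
E=wristE(); np.save('E_chk',E); save('wrist','w_chk.png'); save('scene','s_chk.png')
print(bot.read_clock())
q=lambda P:((proj('wrist',np.array([wpt(Rk,p) for p in P]),E))).round(1).tolist()
h=117
print('plate rear top',q([(-1.5,85,h+60),(-1.5,-85,h+60)]),'tray front',q([(-116.5,85,h+12),(-116.5,-85,h+12)]),'ear',q([(-1.5,30,h+82),(-1.5,-30,h+82)]))
a=cv2.imread('pics/w_chk.png'); b=cv2.imread('pics/s_chk.png')[190:370,200:360]
b=cv2.resize(b,None,fx=1.25*400/225,fy=400/180,interpolation=cv2.INTER_CUBIC)
a=a[:,100:540]; c=np.hstack([a,b]); c=c[:,:800]; print(c.shape,b.shape)
cv2.imwrite('pics/chk.png',cv2.convertScaleAbs(c,alpha=1.4))
E
```

```text
False [-1.89  0.18 -0.03] [-13.1  -2.2  18.8]
[-1.95  0.15  0.26] [-5.7  1.   2. ]
15.1833
plate rear top [[375.7, 31.5], [367.6, 234.3]] tray front [[241.9, 41.2], [251.7, 216.5]] ear [[377.3, 104.3], [373.9, 181.3]]
(400, 796, 3) (400, 356, 3)
```

View pics/chk.png

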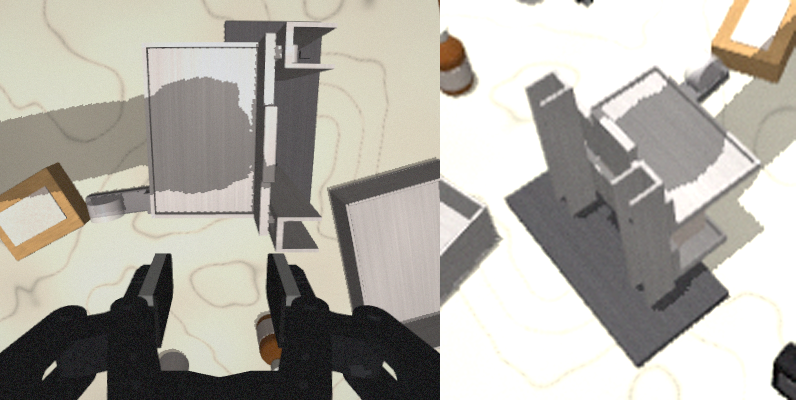

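The shelf is home and level: the back plate's top corners are at (375,33) and (367,233), against predictions of (376,31) and (368,234), and the tray is square to it. Next is the canister.

```bash
cat > can.py <<'E'
from h import *
from scipy.optimize import least_squares
def fitcan(b,E,z0,x0):
    t=np.linspace(0,2*np.pi,60)
    ring=lambda r,z:np.c_[r*np.cos(t),r*np.sin(t),z0+z+0*t]
    M=np.vstack([ring(.0265,0),ring(.0265,.078),ring(.006,.092)])
    def res(p):
        q=proj('wrist',M+[p[0],p[1],0],E); lo,hi=q.min(0),q.max(0)
        return np.r_[lo,hi]-[b[0],b[1],b[0]+b[2],b[1]+b[3]]
    r=least_squares(res,x0,x_scale=.01,diff_step=1e-3); return r.x,res(r.x)
E
python3 - <<'E'
from can import *
Rk=np.load('rack.npy'); psi=Rk[2]+np.pi/2
bot.set_gripper(1.0)
bot.move_pose([.45,-.311,.22],down(psi)); bot.wait(.2)
E=wristE(); save('wrist','w_can.png')
for d in bot.search_frame('wrist','canister'):
    x,r=fitcan(d['bbox'],E,0,[.45,-.311]); print(np.round(d['bbox']),round(d['confidence'],2),x.round(4),r.round(1)); 
print(proj('wrist',[[.45,-.311,.078],[.45,-.311,.0]],E).round(),bot.read_clock(),np.round(bot.read_joint_positions(),2))
E
```

```text
[284. 150.  62.  71.] 0.97 [ 0.4533 -0.3159] [-0.1 -1.5  0.1  1.4]
[[319. 188.]
 [319. 170.]] 17.8833 [-0.74  0.33 -0.22  1.02  0.   -0.45]
```

View pics/w_can.png

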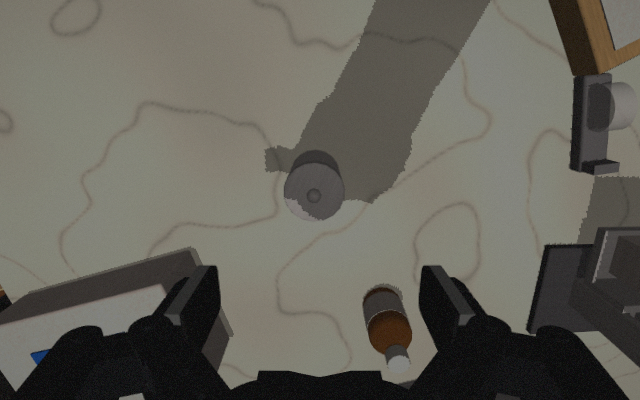

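```bash
python3 - <<'E'
from h import *
Rk=np.load('rack.npy'); psi=Rk[2]+np.pi/2; c=[.4533,-.3159]
bot.move_pose([*c,.15],down(psi)); h=bot.move_linear([*c,.032],.12,until_force=8); print(h)
bot.set_gripper(0,40); print('w',bot.read_gripper_width(),bot.read_finger_force())
bot.move_linear([*c,.23],.2); print(np.round(bot.read_ft_force(),2))
p=wpt(Rk,(-62,0,230)); bot.move_pose(p,down(psi)); bot.wait(.2)
print(np.round(bot.read_ft_force(),2),bot.read_gripper_width())
p[2]=.165; bot.move_linear(p,.15); p[2]=.146
h=bot.move_linear(p,.025,until_force=3); print(h,bot.read_position(),np.round(bot.read_ft_force(),2),bot.read_clock())
E
```

```text
False
w 0.6059710987756356 41.06327824294567
[-0.01  0.02 -2.16]
[ 0.27 -0.93 -2.97] 0.6049101198730602
True [0.62375054 0.0437366  0.15334546] [-0.7  -0.92  3.56] 23.75
```

Contact came at TCP z = 0.1533, against an expected 0.153. I'll release, retreat and check.

```bash
python3 - <<'E'
from h import *
Rk=np.load('rack.npy'); psi=Rk[2]+np.pi/2
bot.set_gripper(1.0); p=np.array(bot.read_position()); p[2]=.30; bot.move_linear(p,.12)
v=wpt(Rk,(-150,-60,360)); bot.move_pose(v,down(Rk[2])); bot.wait(.2)
a=save('wrist','w_end.png'); b=save('scene','s_end.png')
print(bot.read_clock(),bot.read_ft_force())
b=cv2.resize(b[150:400,180:430],(400,400),interpolation=cv2.INTER_CUBIC); c=np.hstack([a[:,220:620],b])
cv2.imwrite('pics/end.png',cv2.convertScaleAbs(cv2.cvtColor(c,cv2.COLOR_RGB2BGR),alpha=1.3))
E
```

```text
27.2083 [-0.40283902 -0.33504791 -0.4436402 ]
```

View pics/end.png

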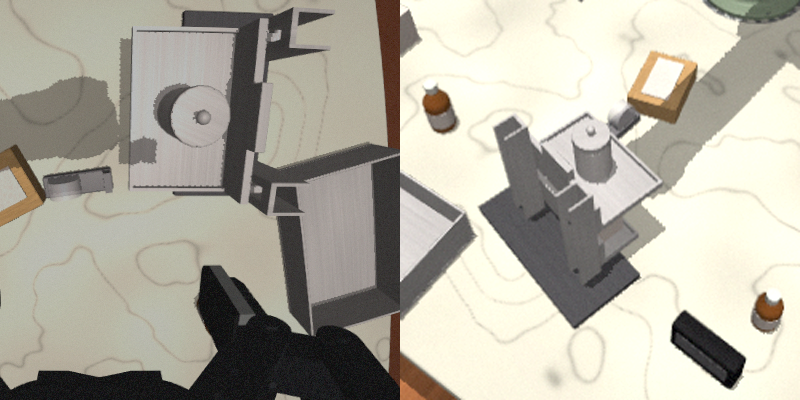

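The canister stands upright on the tray, with its knob at (203,117) in the crop. The shelf is still level, and the bottles, timer and dispenser haven't moved.

```bash
python3 -c "
from cell import bot
print(bot.close_job())"
```

```text
the job is handed in; nothing more can be done
None
```

The shelf is hung fully home and level, the canister stands upright on its tray, nothing else was moved, and the job was handed in at about 27 s of the 58 s allowed.

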